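# Hitch the battery trailer to the rover

## Task

Hitch the little battery trailer to the rover: raise the red coupler handle right up, lift the nose of the trailer over the ball and lower the coupler onto it, press the coupler down until the ball is fully home and lifts the green tell-tale, then press the handle all the way down to lock it. Go gently: the printed hitch cracks if it is loaded with more than 20 N. Leave the tape, flask, jar and screwdriver where they are.

Things in the scene. Friction and masses are not known exactly. Their poses are not given: they have to be found in the camera images.
- rover: Four-wheeled black lab rover, fixed on the bench, 360 mm long with hitch, 205 mm wide, 122 mm high. Origin on the bench plane under the hitch ball's centre; x points ahead (the chassis begins 80 mm ahead of the ball and is at most 122 mm high), z up.
- ball (a point): Nominal centre of the rover's steel hitch ball, diameter 32 mm, 83.5 mm above the bench. Only its x and y are exact: the ball sits on a threaded post set by hand, so the true centre stands anywhere from 12 mm below to 12 mm above this point, differently each time: find its height by feel. Below: a 14 mm neck on an orange bracket whose top is 35 mm above the bench.
- trailer: Loose two-wheeled battery trailer, about 0.7 kg (varies), 425 mm long, 175 mm wide. Origin on the bench under the socket's centre when it stands level on its leg (leg at x = -130 mm); x points ahead along the draw bar, y left, z up. 2 to 5 N lifts the nose at the leg; it then pitches about the axle. Its yaw on the ball does not matter. Hitched, the nose stands 3 to 28 mm higher than parked.
- axle (a point): Middle of the trailer's axle (trailer x = -320 mm, z = 38 mm); free-rolling wheels of radius 38 mm at y = +-75 mm.
- socket (a point): Centre of the coupler's ball socket (trailer x = 0, z = 68 mm): meets the ball's true centre when fully home. An orange box open below, 36 mm square inside (2 mm play round the ball); its roof then touches the ball. A flared mouth, 56 mm wide, reaches 23 mm below this point: lift the socket some 80 mm from parked to pass over the ball.
- roof (a point): Middle of the coupler's flat top (48 mm square, 22 mm above socket centre): press here. Two sprung side catches stop the ball: by its own weight the coupler stays 12 to 20 mm too high. It takes some 4 to 12 N (varies) on this face all the way down, until the ball meets the roof and the force rises sharply; no travel after that.
- grip (a point): Centre of the yellow lifting block on the draw bar over the leg (trailer x = -130 mm, z = 92.5 mm): 30 mm along x, 20 mm across y, 33 mm high; pinch it across y to lift the nose. The 14 mm wide draw bar runs below it.
- handle (a joint): Coupler handle, a lever over the coupler: 0 = fully down (locked), 1.2 rad = fully raised; it begins within 0.12 rad of down. Friction (0.06 N m) keeps it where it is left. Its hook reaches under the ball: it blocks the mouth unless the handle is raised, and the handle goes fully down only with the ball home.
- handle_hinge (a point): Axis of the handle (trailer x = -26 mm, z = 94 mm); it runs along the trailer's y. The handle end swings up and forward about it.
- handle_end (a point): Centre of the red roller grip at the free end of the handle: diameter 16 mm, 24 mm wide across y, it spins freely about its y axis, so it can be pinched across y from above by its two flat ends and led round. Handle down, it lies 59 mm behind and 14 mm above the hinge axis, 20 mm clear above the draw bar; to lock, press on its top, 8 mm above this point.
- telltale (a joint): Small green tab in front of the coupler (trailer x = 33 mm), on a light plate (under 1 N) inside the socket that the ball lifts in the last 4 mm of its way in: 0 = ball not home, 0.004 m (tab 4 mm up) = ball fully home.
- tape: Roll of tape lying flat, outer diameter 92 mm, 24 mm high; leave it alone. Origin: centre of underside.
- flask: Black flask, diameter 66 mm, 190 mm high; leave it alone. Origin: centre of underside.
- jar: Small glass jar, diameter 68 mm, 75 mm high; leave it alone. Origin: centre of underside.
- driver: Red screwdriver lying flat; leave it alone. Origin: centre of its underside, x along the blade.

How it is judged (in metres and radians):
On the way, in this order (a step that is already met when the one before it is completed fails the run):
1. the handle is raised (more than 0.8 rad) (value of joint handle above 0.8 rad), for 0.2 s.
2. with the handle still up (more than 0.6 rad), the coupler is pressed home over the ball: tell-tale up by more than 3 mm, socket within 5 mm of the ball, seen from above (horizontal distance between socket and ball below 0.005 m and value of joint telltale above 0.003 m and value of joint handle above 0.6 rad), for 0.2 s.
At the end, for the whole second after the job is handed in: the handle is fully down (within 0.05 rad), the ball is home (green tell-tale up by more than 3 mm, socket within 5 mm of the ball seen from above), and the trailer is at rest (value of joint handle below 0.05 rad and horizontal distance between socket and ball below 0.005 m and value of joint telltale above 0.003 m and linear speed of trailer below 0.02 m/s); the robot touches nothing.
It fails at once if the hitch is loaded with more than 20 N between trailer and rover (contact force between trailer and rover above 20 N).
It fails at once if a bystander is moved by more than 30 mm (distance of any of tape, flask, jar, driver from where it was at the start of the episode above 0.03 m).
It also fails if it takes over 72 s, if anything falls off the work surface, if the arm or the gripper's body presses on something with over 40 N, if the wrist force passes 120 N, or if a joint passes its speed limit or range.

## Robot

A 6-joint arm with a two-finger parallel gripper is mounted at the origin on the work surface. World frame = base frame: x ahead of the robot, y to its left, z up, the work surface at z = 0. Lengths are in mm, angles in rad, forces in N, time in s.
With the tool pointing down it reaches from about 275 to 725 mm from the base axis. Payload 5.6 kg.
Tool frame: the origin (TCP) lies at the very end of the fingers, on their centre line; the grasp point (between the pads) lies 19 mm behind it (env.tcp_to_grasp is the z of the grasp point in the tool frame, in mm); z points along the fingers, x is the direction in which the jaws open and shut, and the axes are right-handed (so a half turn about z gives the same grasp; the last joint's range is limited). The gripper opens to 85 mm and grips with 20 to 120 N. Pads are 22 mm wide; open, the fingers measure 114 mm over their backs; the gripper's body (76 mm by 85 mm) begins 54 mm behind the grasp point. The pads swing forward as they close: fully open they stand 13 mm farther back than shut.
Start: joints at [1.498, 0.255, 0.108, 0, -1.424, -0.285], TCP at [192.591, 515.172, 231.283] pointing down, gripper open.
Joint ranges: [-2.95, 2.95], [-1.21, 1.97], [-1.09, 1.5], [-2.87, 1.71], [-2.94, -0.07], [-3.05, 3.05]. Speed limits (rad/s): [2.57, 2.57, 3.14, 3.14, 3.14, 3.14].

## Interface

Orientations are given as a unit quaternion [x, y, z, w].
In Python, from cell import read_state, vision, ticket, env gives the robot as it stands.
- The arm moves only by the tool jog_arm, never from a script. Its arguments are lists of equal length, an entry for each row: "dr": the turn, a rotation vector about the world's x, y, z in degrees, a list of three; "linear": the shift along the world's x, y, z in mm, a list of three; "hand": the opening, from 0 (shut) to 1 (fully open). A call has 1 to 20 rows; each row shifts and turns the pose as measured when the row begins; what a row does not reach is not made up. A row lasts 1/8 s, in which the tool goes at most 62.5 mm and 10.7 degrees, less where a joint would pass 70% of its speed; a pose out of reach is approached as far as the arm can. A call with a gripper value outside its range is refused whole. The fingers move at their own pace and stop on an object; "squeeze" is the grip in N (left out, the last holds). Time passes only in rows, so rows that do not move let the fingers close. It gives the time, the measured TCP pose, the force and the opening at its end, in the units of the state.
- read_state(): the state, without advancing time (a new reading comes with each control period).
- vision.camera(name): name is "side" or "top" or "wrist"; returns (picture, depth): 400x640x3 uint8, blue, green, red; 400x640 float32, mm along the optical axis (not along the pixel's ray), 0 where there is no reading.
- vision.get_calibration(name): a dict with "mtx" (3x3 intrinsics, pixels), "world_from_camera" (4x4, takes a point from camera to world coordinates). Camera axes: x right, y down, z forward; pixel columns grow to the right and rows downward; lengths in mm; the calibration is good to about 2 mm. A picture is of the moment at which its call begins: read the wrist's pose just before it. get_calibration takes no time and is no camera call; for the wrist camera it gives the pose at the moment of the call.
- ticket.job_done(): hands the job in, once; it reports no verdict.
The state is a dict: "time": time; "joints": joint angles; "dq": joint speeds; "joint_torque": joint torques, N m; "tcp_pos": TCP position; "tool_rot": TCP orientation; "ft_force": force on the tool from outside, world axes, zero at the start; "ft_torque": the same for the moment, N m; "opening": finger opening in mm.
Only numpy, scipy, OpenCV 4.12 (cv2) and the standard library are available. Lean on these libraries where they do the work, as an engineer would, in place of code of your own. Each camera call takes 0.05 s, during which the arm holds its last target. There are 200 camera calls.

## Working session

There is one attempt and no reset: what is moved stays moved. The work goes in short steps, Python scripts to look and compute and a tool call to move; the robot and the scene stay as the last step left them, time stands still between calls to the robot, and variables do not carry over. Pictures are saved under pics/ and viewed, about 8 in all and at most 12, crops included, and the job is handed in when it is done.

Besides the shell and the picture viewer there is one more tool, called after "Request:" by a JSON object that holds its "method" and its "body", one argument or row to a line. jog_arm: Moves the arm, as the interface text tells. Its arguments: {"type":"object","properties":{"dr":{"type":"array"},"linear":{"type":"array"},"hand":{"type":"array"},"squeeze":{"type":"number"}},"required":["dr","linear","hand"]}

```bash
ls; mkdir -p pics; python3 - <<'E'
from cell import read_state, vision, ticket, env
import cv2,numpy as np
print(read_state(), env.tcp_to_grasp)
for n in ("side","top"):
    p,d=vision.camera(n); cv2.imwrite(f"pics/{n}0.png",p); np.savez(f"{n}0.npz",p=p,d=d,**vision.get_calibration(n)); print(vision.get_calibration(n))
E
```

```text
pics
{'time': 0.0, 'joints': array([ 1.49756556e+00,  2.55730313e-01,  1.07004382e-01, -4.54902188e-04,
       -1.42390864e+00, -2.84608372e-01]), 'dq': array([-0.0006993 ,  0.00168834, -0.00111307, -0.00010845, -0.00255167,
        0.00145019]), 'joint_torque': array([ 3.82239095e-04, -3.86639106e+01,  2.37949973e+01,  5.36538720e+00,
       -6.02340719e-03,  4.43529160e-06]), 'tcp_pos': array([192.41189323, 514.71317596, 230.40756606]), 'tool_rot': array([-5.69949824e-01,  8.21678953e-01, -5.73441541e-04, -7.52701258e-04]), 'ft_force': array([-0.70570138, -0.0733343 ,  0.31216047]), 'ft_torque': array([-0.03658773, -0.06208883,  0.01643062]), 'opening': 85.18353386409534} -18.700000000000003
{'mtx': array([[399.27990497,   0.        , 314.93637157],
       [  0.        , 399.27990497, 202.81010537],
       [  0.        ,   0.        ,   1.        ]]), 'world_from_camera': array([[ 9.77475836e-01, -1.54635576e-01,  1.43627393e-01,
         3.56959255e+02],
       [-2.10938730e-01, -7.37666018e-01,  6.41368614e-01,
        -7.38173527e+02],
       [ 6.77064147e-03, -6.57218902e-01, -7.53669340e-01,
         9.86863905e+02],
       [ 0.00000000e+00,  0.00000000e+00,  0.00000000e+00,
         1.00000000e+00]])}
{'mtx': array([[403.81704663,   0.        , 320.6397701 ],
       [  0.        , 403.81704663, 203.44516516],
       [  0.        ,   0.        ,   1.        ]]), 'world_from_camera': array([[ 8.62397322e-04, -9.97995926e-01,  6.32723390e-02,
         4.78000317e+02],
       [-9.99867823e-01, -1.88781899e-03, -1.61484836e-02,
         2.35886147e+01],
       [ 1.62355675e-02, -6.32500494e-02, -9.97865641e-01,
         1.08835944e+03],
       [ 0.00000000e+00,  0.00000000e+00,  0.00000000e+00,
         1.00000000e+00]])}
```

View pics/top0.png

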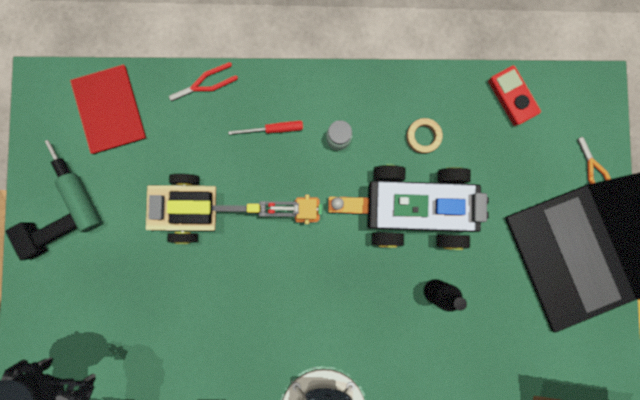

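View pics/side0.png

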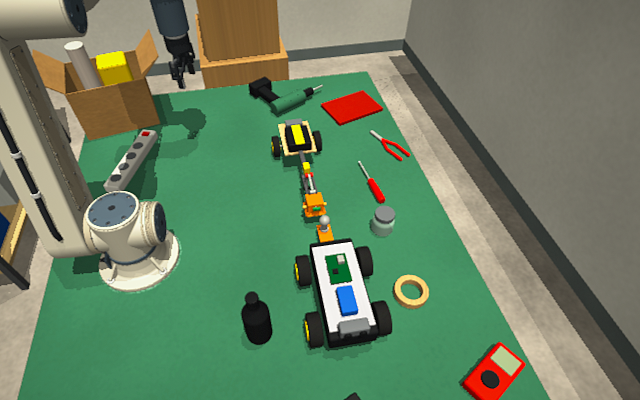

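Top view: coupler roof near (307,209), grip (253,209), roller (~266,209), ball (338,203), wheels (184,181)/(183,238). Trailer points along world -y. I'll measure these with depth.

```bash
cat > h.py <<'E'
import numpy as np,cv2
def pts(f):
    z=np.load(f); p,d,K,T=z['p'],z['d'],z['mtx'],z['world_from_camera']
    v,u=np.mgrid[:400,:640]; c=np.stack([(u-K[0,2])/K[0,0]*d,(v-K[1,2])/K[1,1]*d,d,np.ones_like(d)],-1)
    W=(c@T.T)[...,:3]; W[d==0]=np.nan
    return p,cv2.cvtColor(p,cv2.COLOR_BGR2HSV),W
def rep(name,m,W):
    q=W[m&~np.isnan(W[...,0])]
    if len(q): print(name,len(q),'mean',q.mean(0).round(1),'min',np.percentile(q,3,0).round(1),'max',np.percentile(q,97,0).round(1))
E
python3 - <<'E'
from h import *
for n in('top','side'):
    p,h,W=pts(n+'0.npz'); print(n); X,Y,Z=W[...,0],W[...,1],W[...,2]
    H,S,V=h[...,0],h[...,1],h[...,2]
    box=(X>400)&(X<540)&(Y<330)&(Y>-120)
    ye=(H>22)&(H<35)&(S>150)&box
    rep('grip',ye&(Z>95)&(Z<125)&(Y<230)&(Y>100),W)
    orr=(H>8)&(H<22)&(S>130)&box
    rep('roof',orr&(Z>82)&(Z<105)&(Y>0),W)
    rep('bracket',orr&(Z<60)&(Y<40),W)
    red=((H<6)|(H>174))&(S>130)&box
    rep('red',red&(Z>85)&(Z<140),W)
    rep('ballall',(S<70)&box&(Z>70)&(Z<120)&(Y<20)&(Y>-50),W)
    rep('whl',(V<70)&(Z<80)&(Z>50)&(X>390)&(X<470)&(Y>250)&(Y<450),W)
    rep('whr',(V<70)&(Z<80)&(Z>50)&(X>500)&(X<590)&(Y>250)&(Y<450),W)
    rep('jar',(X>590)&(X<720)&(Y>-70)&(Y<20)&(Z>50),W)
    rep('flask',(X>150)&(X<400)&(Y>-350)&(Y<-150)&(Z>20),W)
    print([ (k,W[r,c].round(0)) for k,r,c in ([('ball',203,338)]if n=='top' else [('ball',221,325)])])
p,h,W=pts('top0.npz'); cv2.imwrite('pics/crop0.png',cv2.resize(p[160:260,140:400],None,fx=3,fy=3,interpolation=cv2.INTER_CUBIC))
E
```

```text
top
grip 1 mean [531.4 157.6 105.7] min [531.4 157.6 105.7] max [531.4 157.6 105.7]
roof 33 mean [510.7  41.8  90.7] min [505.1  21.3  87.2] max [537.4  65.7  93. ]
bracket 206 mean [523.  -45.   35.1] min [ 4.987e+02 -1.134e+02 -2.000e-01] max [538.3  31.5  55.8]
red 35 mean [527.4 114.  113.1] min [ 518.8 -108.4   86.4] max [538.2 135.  117.7]
ballall 47 mean [534.5 -28.6  87.6] min [527.7 -45.1  81.6] max [539.9  15.5  94.3]
whl 217 mean [456.4 355.6  69.1] min [447.7 328.9  52.4] max [465.4 389.4  77.5]
jar 212 mean [708.  -40.4  70.9] min [696.2 -65.   50.6] max [719.3 -15.2  78.4]
flask 954 mean [ 320.6 -285.6  123.1] min [ 290.3 -313.1   32. ] max [ 346.1 -266.   191.3]
[('ball', array([542., -35.,  94.]))]
side
grip 62 mean [528.3 166.3 106. ] min [518.8 152.3  95.6] max [537.6 185.2 111.6]
roof 172 mean [519.9  50.4  89.9] min [492.2  17.5  83.8] max [538.6 270.5  93.2]
bracket 162 mean [522.9 -19.5  43.1] min [498.4 -74.7  32.5] max [539.1  35.1  58.2]
red 23 mean [527.5 122.4 112.5] min [516.8 118.3 104. ] max [539.4 126.4 119. ]
ballall 46 mean [533.9 -40.1  85. ] min [527.4 -48.8  73.3] max [539.3 -28.4  93.6]
whl 88 mean [455.9 346.8  67. ] min [445.7 328.3  51.9] max [466.4 372.7  77.9]
whr 17 mean [535.  275.9  77.1] min [508.  257.5  69.1] max [564.  282.1  79.7]
jar 166 mean [706.9 -48.3  69.4] min [695.2 -68.2  51.3] max [718.7 -19.7  77.8]
flask 1155 mean [ 314.3 -314.7  116.7] min [ 285.  -331.2   28.4] max [ 342.6 -286.9  191.3]
[('ball', array([542., -47.,  88.]))]
```

View pics/crop0.png

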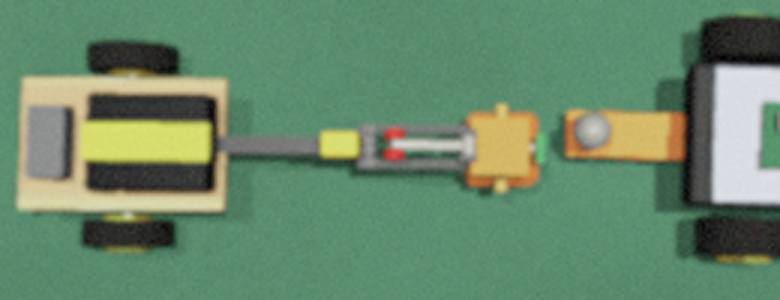

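```bash
cat > seg.py <<'E'
from h import *
def run(f):
    p,h,W=pts(f); print(f); X,Y,Z=W[...,0],W[...,1],W[...,2]
    H,S,V=h[...,0].astype(int),h[...,1],h[...,2]
    box=(X>470)&(X<600)&(Y<330)&(Y>-140)
    ye=(H>22)&(H<36)&(S>120)&box
    rep('grip',ye&(Z>102)&(Z<125)&(Y<230)&(Y>100),W)
    orr=(H>8)&(H<24)&(S>110)&box
    rep('roof',orr&(Z>84)&(Z<97)&(Y>10)&(Y<100),W)
    rep('bracket',orr&(Z<45)&(Z>28)&(Y<0),W)
    red=((H<8)|(H>172))&(S>110)&box
    rep('red',red&(Z>90)&(Z<140)&(Y>90)&(Y<150),W)
    m=(S<80)&box&(Z>72)&(Z<115)&(Y<-10)&(Y>-70)
    rep('ball',m,W)
    q=W[m]
    if len(q)>10:
        # sphere fit, R=16
        from scipy.optimize import least_squares
        r=least_squares(lambda c:np.linalg.norm(q-c,axis=1)-16,q.mean(0)-[0,0,10],loss='soft_l1'); print('sphere',r.x.round(1),np.abs(r.fun).mean())
    rep('whl',(V<80)&(Z<80)&(Z>60)&(X>430)&(X<480)&(Y>250)&(Y<450),W)
    rep('whr',(V<80)&(Z<80)&(Z>60)&(X>580)&(X<640)&(Y>250)&(Y<450),W)
    rep('green',(H>50)&(H<80)&(S>140)&(V>120)&box&(Z>50)&(Y<60)&(Y>-10),W)
E
python3 -c "
import seg
seg.run('top0.npz');seg.run('side0.npz')"
```

```text
top0.npz
grip 93 mean [529.9 172.5 108.9] min [521.4 159.2 106.5] max [538.5 186.1 112.2]
roof 355 mean [528.7  42.2  90.4] min [505.2  21.4  87. ] max [552.2  63.5  94.1]
bracket 448 mean [540.7 -73.   35.2] min [ 522.6 -112.7   31.3] max [559.5 -15.4  39. ]
red 42 mean [529.6 127.7 114.7] min [518.8 120.6 110.8] max [540.6 135.  117.7]
ball 114 mean [542.9 -33.6  87.8] min [530.2 -46.   81.3] max [555.3 -21.   94. ]
sphere [543.1 -34.   76.4] 1.169208167885458
whl 204 mean [456.5 360.2  71.2] min [445.5 333.9  60.8] max [465.4 389.9  77.6]
whr 217 mean [605.3 358.4  71.2] min [595.1 332.2  61.7] max [615.9 389.6  78. ]
side0.npz
grip 49 mean [528.1 167.6 108.3] min [517.6 134.9 103.8] max [537.5 185.3 111.7]
roof 207 mean [527.2  39.8  90.1] min [504.5  18.3  85.9] max [549.9  64.1  93.2]
bracket 166 mean [539.6 -53.2  35.4] min [521.9 -75.8  31.7] max [559.8 -18.5  39.4]
red 24 mean [528.  122.6 112.6] min [516.8 118.3 104. ] max [540.  126.3 119. ]
ball 88 mean [540.3 -39.7  85.7] min [528.1 -49.   75.2] max [554.7 -26.5  93.2]
sphere [541.4 -33.6  76.5] 1.151252825368367
whl 70 mean [456.  350.7  70.5] min [445.5 331.3  61.2] max [466.4 373.9  78.3]
whr 75 mean [603.7 350.8  70.1] min [593.7 329.1  60.8] max [615.4 376.5  76.7]
green 15 mean [528.2   7.9  85.2] min [518.3   5.   81.9] max [536.7  11.8  88.2]
```

Request:
{"method": "jog_arm", "body": {
  "dr": [
    [0,0,-7],
    [0,0,-7],
    [0,0,-7],
    [0,0,-7],
    [0,0,-7],
    [0,0,-7],
    [0,0,-7],
    [0,0,-7],
    [0,0,-7],
    [0,0,-6],
    [0,0,0],
    [0,0,0]
  ],
  "linear": [
    [34,-39,0],
    [34,-39,0],
    [34,-39,0],
    [34,-39,0],
    [34,-39,0],
    [34,-39,0],
    [34,-39,0],
    [34,-39,0],
    [34,-39,0],
    [30,-36,0],
    [0,0,0],
    [0,0,0]
  ],
  "hand": [1,1,1,1,1,1,1,1,1,1,1,1],
  "squeeze": 25
}}

```text
time: 1.6
tcp_pos: [533.8, 112.5, 224.0]
tool_rot: [0.015, 1.0, -0.001, -0.007]
ft_force: [-1.1, 0.6, 0.3]
opening: 85.5
```

```bash
cat > snap.py <<'E'
from cell import read_state, vision
from h import *
import sys
def snap(n,tag,crop=None,view=True):
    c=vision.get_calibration(n); p,d=vision.camera(n); np.savez(f"{n}{tag}.npz",p=p,d=d,**c)
    if view:
        if crop: a,b,e,f,s=crop; p=cv2.resize(p[a:b,e:f],None,fx=s,fy=s,interpolation=cv2.INTER_CUBIC)
        cv2.imwrite(f"pics/{n}{tag}.png",p)
    return c
E
python3 - <<'E'
from snap import *
snap('wrist','1'); import seg; seg.run('wrist1.npz'); s=read_state(); print(s['tcp_pos'],s['tool_rot'],s['ft_force'])
E
```

```text
wrist1.npz
grip 741 mean [529.4 170.3 109.5] min [520.2 157.7 104.3] max [538.5 185.2 111.2]
roof 1269 mean [521.8  50.6  91.2] min [504.8  19.4  89.8] max [551.5  65.8  92.5]
bracket 763 mean [538.7 -23.1  35.7] min [522.5 -42.5  32. ] max [561.6 -13.9  37.5]
red 378 mean [529.  125.9 115.4] min [517.5 120.  110.4] max [540.2 133.8 118. ]
ball 893 mean [542.1 -26.6  87.6] min [529.2 -33.7  79.1] max [555.7 -18.8  93.1]
sphere [542.2 -34.1  77.3] 0.43151881269542064
whl 262 mean [455.  336.1  64.8] min [444.8 330.9  60.3] max [467.3 342.   70.6]
whr 37 mean [612.2 332.1  62.4] min [608.6 330.1  60.3] max [615.4 334.7  64.8]
[533.63630612 112.71880411 223.95963998] [ 0.01457115  0.99987061 -0.00134388 -0.00668162] [ 0.22779314 -0.21888214 -0.77229874]
```

View pics/wrist1.png

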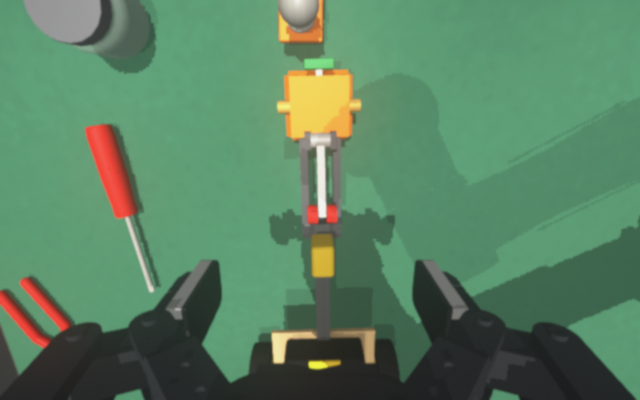

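Wrist view: roller at (322,214), grip (322,255), roof (320,105), ball (298,12). Positions agree between cameras. Check height of the grey side rails beside the roller.

```bash
python3 - <<'E'
from h import *
p,h,W=pts('wrist1.npz')
for r in (160,180,200,214,228):
    print(r,[tuple(W[r,c].round(0).astype(int)) for c in (300,305,309,315,322,329,334,338,344)])
E
```

```text
160 [(np.int64(546), np.int64(88), np.int64(81)), (np.int64(542), np.int64(88), np.int64(82)), (np.int64(539), np.int64(103), np.int64(-1)), (np.int64(533), np.int64(102), np.int64(1)), (np.int64(527), np.int64(84), np.int64(102)), (np.int64(517), np.int64(103), np.int64(1)), (np.int64(516), np.int64(89), np.int64(80)), (np.int64(513), np.int64(89), np.int64(80)), (np.int64(500), np.int64(104), np.int64(0))]
180 [(np.int64(550), np.int64(125), np.int64(2)), (np.int64(542), np.int64(105), np.int64(82)), (np.int64(540), np.int64(125), np.int64(1)), (np.int64(533), np.int64(125), np.int64(2)), (np.int64(528), np.int64(100), np.int64(105)), (np.int64(517), np.int64(126), np.int64(2)), (np.int64(517), np.int64(106), np.int64(81)), (np.int64(513), np.int64(106), np.int64(82)), (np.int64(500), np.int64(126), np.int64(2))]
200 [(np.int64(552), np.int64(149), np.int64(2)), (np.int64(543), np.int64(124), np.int64(81)), (np.int64(541), np.int64(149), np.int64(1)), (np.int64(534), np.int64(149), np.int64(2)), (np.int64(528), np.int64(116), np.int64(111)), (np.int64(518), np.int64(149), np.int64(
[... 280 characters left out ...]
7)), (np.int64(534), np.int64(125), np.int64(117)), (np.int64(529), np.int64(127), np.int64(113)), (np.int64(523), np.int64(126), np.int64(117)), (np.int64(519), np.int64(126), np.int64(116)), (np.int64(513), np.int64(139), np.int64(81)), (np.int64(500), np.int64(168), np.int64(1))]
228 [(np.int64(553), np.int64(183), np.int64(2)), (np.int64(544), np.int64(151), np.int64(82)), (np.int64(541), np.int64(152), np.int64(80)), (np.int64(535), np.int64(152), np.int64(81)), (np.int64(528), np.int64(152), np.int64(82)), (np.int64(522), np.int64(152), np.int64(82)), (np.int64(517), np.int64(153), np.int64(81)), (np.int64(513), np.int64(153), np.int64(82)), (np.int64(501), np.int64(185), np.int64(2))]
```

Request:
{"method": "jog_arm", "body": {
  "dr": [
    [0,0,1.7],
    [0,0,0],
    [0,0,0],
    [0,0,0],
    [0,0,0],
    [0,0,0]
  ],
  "linear": [
    [-4.5,14,-30],
    [0,0,-40],
    [0,0,-30],
    [0,0,-15],
    [0,0,0],
    [0,0,0]
  ],
  "hand": [0.6,0.6,0.6,0.6,0.6,0.6]
}}

```text
time: 2.4
tcp_pos: [526.1, 133.1, 108.2]
tool_rot: [-0.007, 1.0, -0.0, -0.005]
ft_force: [-0.3, 0.1, 0.1]
opening: 51.2
```

Request:
{"method": "jog_arm", "body": {
  "dr": [
    [0,0,-0.8],
    [0,0,0],
    [0,0,0],
    [0,0,0]
  ],
  "linear": [
    [3,-6,-9],
    [0,0,-8],
    [0,0,0],
    [0,0,0]
  ],
  "hand": [0.6,0.6,0.6,0.6]
}}

```text
time: 2.9
tcp_pos: [530.1, 127.2, 91.7]
tool_rot: [0.0, 1.0, 0.0, -0.003]
ft_force: [0.6, -0.1, -0.2]
opening: 51.4
```

Request:
{"method": "jog_arm", "body": {
  "dr": [
    [0,0,0],
    [0,0,0],
    [0,0,0],
    [0,0,0],
    [0,0,0]
  ],
  "linear": [
    [0,0,0],
    [0,0,0],
    [0,0,0],
    [0,0,0],
    [0,0,0]
  ],
  "hand": [0.15,0.15,0.15,0.15,0.15],
  "squeeze": 25
}}

```text
time: 3.52
tcp_pos: [530.1, 127.2, 91.9]
tool_rot: [0.0, 1.0, 0.0, -0.003]
ft_force: [0.1, 0.5, -0.0]
opening: 23.4
```

Request:
{"method": "jog_arm", "body": {
  "dr": [
    [0,0,0],
    [0,0,0],
    [0,0,0],
    [0,0,0],
    [0,0,0],
    [0,0,0],
    [0,0,0],
    [0,0,0]
  ],
  "linear": [
    [0,-1.5,5],
    [0,-2,5],
    [0,-2.5,4.5],
    [0,-3,4.5],
    [0,-3,4],
    [0,-3.5,4],
    [0,0,0],
    [0,0,0]
  ],
  "hand": [0.15,0.15,0.15,0.15,0.15,0.15,0.15,0.15]
}}

```text
time: 4.53
tcp_pos: [530.0, 110.6, 121.2]
tool_rot: [0.0, 1.0, 0.001, -0.003]
ft_force: [0.1, 1.7, -0.5]
opening: 23.5
```

Request:
{"method": "jog_arm", "body": {
  "dr": [
    [0,0,0],
    [0,0,0],
    [0,0,0],
    [0,0,0],
    [0,0,0],
    [0,0,0],
    [0,0,0],
    [0,0,0],
    [0,0,0]
  ],
  "linear": [
    [0,-3.5,3.5],
    [0,-4,3],
    [0,-4.5,2.5],
    [0,-4.5,2.5],
    [0,-4.5,2],
    [0,-5,1],
    [0,-5,0.5],
    [0,-4,0],
    [0,0,0]
  ],
  "hand": [0.15,0.15,0.15,0.15,0.15,0.15,0.15,0.15,0.15]
}}

```text
time: 5.65
tcp_pos: [530.4, 74.4, 138.0]
tool_rot: [0.0, 1.0, 0.002, -0.002]
ft_force: [-0.8, 1.8, 1.4]
opening: 23.4
```

Request:
{"method": "jog_arm", "body": {
  "dr": [
    [0,0,0],
    [0,0,0],
    [0,0,0],
    [0,0,0],
    [0,0,0],
    [0,0,0],
    [0,0,0],
    [0,0,0]
  ],
  "linear": [
    [0,0,0],
    [0,0,0],
    [0,0,30],
    [0,20,30],
    [0,30,20],
    [0,20,0],
    [0,0,0],
    [0,0,0]
  ],
  "hand": [0.6,0.6,0.6,0.6,0.6,0.6,0.6,0.6]
}}

```text
time: 6.65
tcp_pos: [528.8, 143.5, 216.7]
tool_rot: [0.001, 1.0, -0.001, -0.006]
ft_force: [-0.7, -0.1, 0.3]
opening: 51.8
```

```bash
sed -i "s/Z>90)&(Z<140)&(Y>90)&(Y<150)/Z>90)\&(Z<190)\&(Y>30)\&(Y<150)/" seg.py; python3 - <<'E'
from snap import *
snap('wrist','2'); import seg; seg.run('wrist2.npz'); s=read_state(); print(s['tcp_pos'],s['tool_rot'],s['ft_force'])
E
```

```text
wrist2.npz
grip 864 mean [530.6 168.8 109.5] min [521.  155.8 104. ] max [539.9 183.7 111.2]
roof 163 mean [523.9  54.1  91.2] min [507.   21.7  89.3] max [554.9  64.8  92.6]
bracket 109 mean [539.8 -14.   33.8] min [524.1 -14.7  30.1] max [558.5 -13.4  36.6]
red 764 mean [531.   74.8 161.4] min [519.5  68.1 156.9] max [542.2  82.3 163.9]
whl 218 mean [461.9 335.9  66.5] min [454.6 329.3  60.6] max [467.5 345.6  73.6]
whr 129 mean [596.  336.2  65.8] min [593.4 328.7  60.2] max [600.9 346.3  73.2]
[528.59857604 143.3425589  216.50060493] [ 0.00109995  0.999982   -0.00117087 -0.00578142] [ 0.14238846  0.87739941 -0.16535395]
```

View pics/wrist2.png

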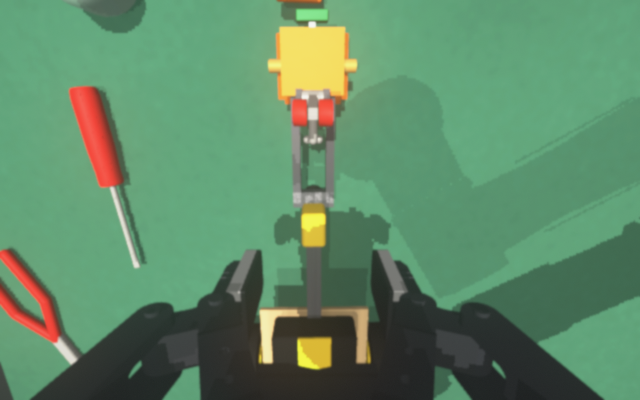

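Request:
{"method": "jog_arm", "body": {
  "dr": [
    [0,0,0],
    [0,0,0],
    [0,0,0],
    [0,0,0],
    [0,0,0],
    [0,0,0],
    [0,0,0]
  ],
  "linear": [
    [1,12,-25],
    [1,13,-30],
    [0,0,-30],
    [0,0,-20],
    [0,0,-10],
    [0,0,0],
    [0,0,0]
  ],
  "hand": [0.6,0.6,0.6,0.6,0.6,0.6,0.6]
}}

```text
time: 7.58
tcp_pos: [530.3, 164.2, 97.0]
tool_rot: [0.004, 1.0, -0.002, -0.006]
ft_force: [-0.3, 0.3, -0.5]
opening: 51.6
```

Request:
{"method": "jog_arm", "body": {
  "dr": [
    [0,0,-0.5],
    [0,0,0],
    [0,0,0],
    [0,0,0],
    [0,0,0],
    [0,0,0],
    [0,0,0],
    [0,0,0],
    [0,0,0]
  ],
  "linear": [
    [0.3,5.5,-10],
    [0,0,-7],
    [0,0,0],
    [0,0,0],
    [0,0,0],
    [0,0,0],
    [0,0,0],
    [0,0,0],
    [0,0,0]
  ],
  "hand": [0.6,0.6,0.6,0.6,0.1,0.1,0.1,0.1,0.1],
  "squeeze": 50
}}

```text
time: 8.7
tcp_pos: [531.3, 170.6, 80.7]
tool_rot: [0.007, 1.0, -0.002, -0.005]
ft_force: [-1.0, -0.8, 0.3]
opening: 19.6
```

Request:
{"method": "jog_arm", "body": {
  "dr": [
    [-1.4,0,0],
    [-1.4,0,0],
    [-1.4,0,0],
    [-1.4,0,0],
    [-1.4,0,0],
    [-1.4,0,0],
    [-1.4,0,0],
    [-1.4,0,0],
    [-1.3,0,0],
    [-1.3,0,0],
    [0,0,0],
    [0,0,0]
  ],
  "linear": [
    [0,0,4.6],
    [0,0,4.6],
    [0,0,4.6],
    [0,0,4.6],
    [0,0,4.6],
    [0,0,4.6],
    [0,0,4.6],
    [0,0,4.6],
    [0,0,4.6],
    [0,0,4.6],
    [0,0,0],
    [0,0,0]
  ],
  "hand": [0.1,0.1,0.1,0.1,0.1,0.1,0.1,0.1,0.1,0.1,0.1,0.1]
}}

```text
time: 10.2
tcp_pos: [530.2, 171.0, 128.1]
tool_rot: [0.009, 0.991, -0.131, -0.005]
ft_force: [-0.9, 0.6, -4.7]
opening: 19.0
```

Request:
{"method": "jog_arm", "body": {
  "dr": [
    [0,0,0.2],
    [0,0,0.2],
    [0,0,0.2],
    [0,0,0.2],
    [0,0,0.2],
    [0,0,0.2],
    [0,0,0.2],
    [0,0,0.2],
    [0,0,0.2],
    [0,0,0]
  ],
  "linear": [
    [0.8,-5,0],
    [0.8,-5,0],
    [0.8,-5,0],
    [0.8,-5,0],
    [0.8,-5,0],
    [0.8,-5,0],
    [0.8,-5,0],
    [0.8,-5,0],
    [0.8,-5,0],
    [0,0,0]
  ],
  "hand": [0.1,0.1,0.1,0.1,0.1,0.1,0.1,0.1,0.1,0.1]
}}

```text
time: 11.45
tcp_pos: [537.3, 121.7, 128.1]
tool_rot: [-0.008, 0.991, -0.131, -0.004]
ft_force: [-0.9, -0.3, -3.8]
opening: 19.3
```

```bash
python3 - <<'E'
from snap import *
snap('side','3',(150,290,230,430,4)); c=snap('wrist','3',view=False); snap('top','3',view=False)
for n in('wrist3.npz','top3.npz','side3.npz'):
    p,h,W=pts(n); X,Y,Z=W[...,0],W[...,1],W[...,2]
    H,S,V=h[...,0].astype(int),h[...,1],h[...,2]
    orr=(H>8)&(H<24)&(S>110)&(X>470)&(X<600); print(n)
    rep('roof',orr&(Z>155)&(Z<190)&(Y>-60)&(Y<60),W)
    red=((H<8)|(H>172))&(S>110); rep('red',red&(Z>190)&(Z<270)&(X>480)&(X<590)&(Y>-20)&(Y<120),W)
    rep('grip',(H>22)&(H<36)&(S>120)&(Z>130)&(Z<170)&(Y>90)&(Y<180)&(X>500)&(X<570),W)
    rep('ball',(S<80)&(Z>72)&(Z<115)&(Y<-10)&(Y>-70)&(X>520)&(X<560),W)
s=read_state(); print(s['tcp_pos'],s['tool_rot'],s['ft_force'])
E
```

```text
wrist3.npz
roof 14 mean [537.1  28.5 157. ] min [531.4  27.5 155.3] max [549.8  29.2 158.9]
red 3485 mean [540.3  54.9 227.4] min [529.1  53.1 222.8] max [551.3  56.4 230.6]
grip 4248 mean [537.9 123.  153.9] min [528.7 108.7 136.8] max [547.  140.7 159.6]
top3.npz
roof 450 mean [541.9  -4.  170.2] min [519.  -26.6 162.3] max [564.8  19.3 176.5]
red 56 mean [540.3  48.2 229.5] min [529.2  41.  225.3] max [552.6  55.9 232.4]
grip 94 mean [539.6 120.4 154.1] min [530.9 108.9 136.1] max [548.7 132.4 166.1]
ball 5 mean [545.3 -45.9  85.7] min [540.5 -46.2  81. ] max [550.3 -45.6  89.4]
side3.npz
roof 252 mean [539.2 -10.  169.2] min [517.4 -30.6 156.1] max [564.4  18.5 176.9]
red 33 mean [541.5  44.8 227.4] min [530.6  40.  220.7] max [551.   52.7 232.1]
grip 72 mean [537.9 116.4 147.7] min [530.  105.1 132.8] max [546.7 138.7 160. ]
ball 86 mean [540.1 -40.   85.6] min [527.6 -49.7  74.3] max [553.8 -27.   93.6]
[537.32772058 122.21256442 128.03971245] [-0.00770547  0.99141033 -0.13050337 -0.00388007] [-1.48621889  0.02799856 -3.54909955]
```

View pics/side3.png

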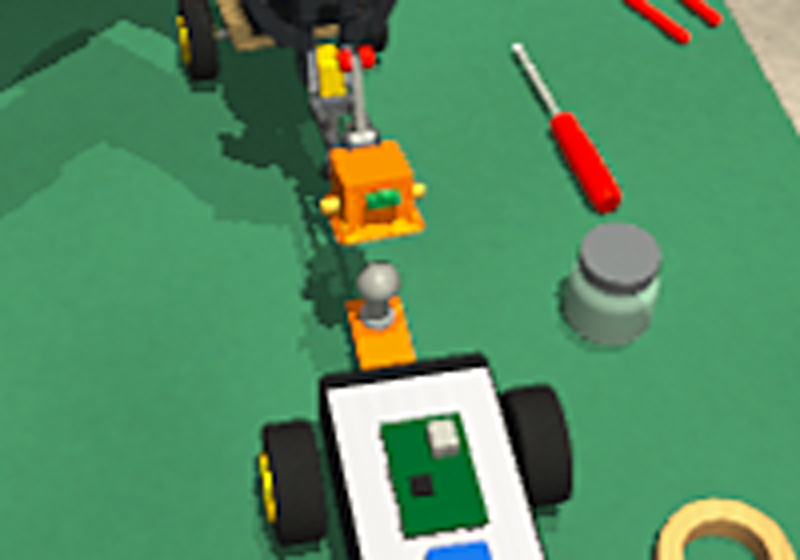

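Request:
{"method": "jog_arm", "body": {
  "dr": [
    [0,0,0],
    [0,0,0],
    [0,0,0],
    [0,0,0],
    [0,0,0],
    [0,0,0],
    [0,0,0]
  ],
  "linear": [
    [0.2,-4.5,0],
    [0.2,-4.5,0],
    [0.2,-4.5,0],
    [0.2,-4.5,0],
    [0.2,-4,0],
    [0,0,0],
    [0,0,0]
  ],
  "hand": [0.1,0.1,0.1,0.1,0.1,0.1,0.1]
}}

```text
time: 12.48
tcp_pos: [538.2, 98.7, 128.0]
tool_rot: [-0.008, 0.991, -0.131, -0.004]
ft_force: [-1.0, -0.3, -3.1]
opening: 19.1
```

```bash
python3 - <<'E'
from snap import *
snap('side','4',(150,290,230,430,4)); snap('top','4',view=False)
for n in('top4.npz','side4.npz'):
    p,h,W=pts(n); X,Y,Z=W[...,0],W[...,1],W[...,2]
    H,S,V=h[...,0].astype(int),h[...,1],h[...,2]
    orr=(H>8)&(H<24)&(S>110)&(X>470)&(X<600); print(n)
    rep('roof',orr&(Z>160)&(Z<190)&(Y>-90)&(Y<60),W)
    rep('ball',(S<80)&(Z>72)&(Z<115)&(Y<-10)&(Y>-70)&(X>520)&(X<560),W)
s=read_state(); print(s['tcp_pos'],s['tool_rot'],s['ft_force'])
E
```

```text
top4.npz
roof 447 mean [543.1 -26.9 170.4] min [521.1 -49.5 163.9] max [566.   -3.7 177.3]
side4.npz
roof 241 mean [540.8 -32.3 170.2] min [518.4 -52.7 162.2] max [564.5  -4.2 176.8]
ball 77 mean [540.5 -41.5  84.5] min [527.2 -49.3  74.2] max [555.4 -31.5  92.4]
[538.27455902  98.78124383 128.05030941] [-0.00787111  0.99140516 -0.13053037 -0.00396032] [-0.72737674 -0.81494014 -2.96036945]
```

View pics/side4.png

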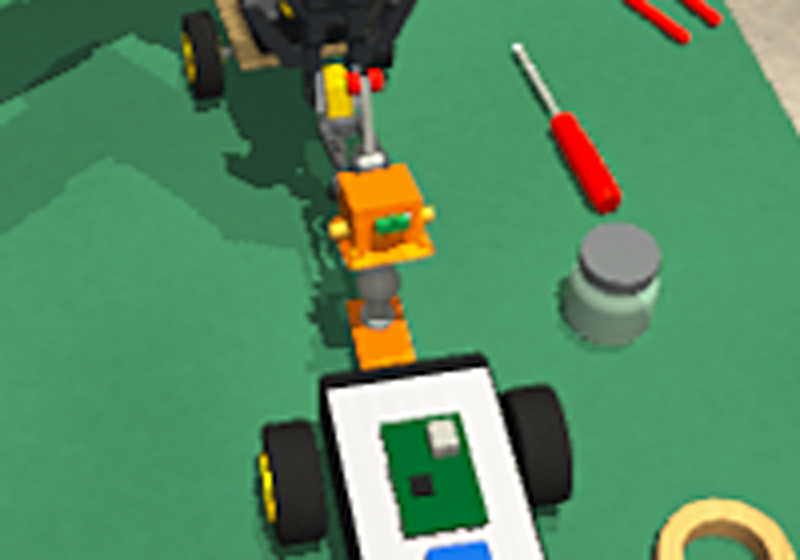

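Request:
{"method": "jog_arm", "body": {
  "dr": [
    [1.1,0,0],
    [1.1,0,0],
    [1.1,0,0],
    [1.1,0,0],
    [1.1,0,0],
    [1.1,0,0],
    [1.1,0,0],
    [0,0,0]
  ],
  "linear": [
    [0,-1.3,-3.4],
    [0,-1,-3.4],
    [0,0.2,-3.4],
    [0,0.3,-3.4],
    [0,0.3,-3.4],
    [0,0.3,-3.4],
    [0,0.3,-3.4],
    [0,0,0]
  ],
  "hand": [0.1,0.1,0.1,0.1,0.1,0.1,0.1,0.1]
}}

```text
time: 13.58
tcp_pos: [537.9, 97.4, 102.2]
tool_rot: [-0.008, 0.998, -0.059, -0.004]
ft_force: [-2.0, -0.5, -2.3]
opening: 19.1
```

Request:
{"method": "jog_arm", "body": {
  "dr": [
    [0.5,0,0],
    [0.5,0,0],
    [0.5,0,0],
    [0,0,0]
  ],
  "linear": [
    [0,0,-1.6],
    [0,0,-1.6],
    [0,0,-1.6],
    [0,0,0]
  ],
  "hand": [0.1,0.1,0.1,0.1]
}}

```text
time: 14.08
tcp_pos: [537.9, 97.5, 97.1]
tool_rot: [-0.008, 0.999, -0.045, -0.004]
ft_force: [-2.3, 0.6, -3.9]
opening: 19.1
```

Request:
{"method": "jog_arm", "body": {
  "dr": [
    [0.4,0,0],
    [0.4,0,0],
    [0.4,0,0],
    [0,0,0]
  ],
  "linear": [
    [0,0,-1.2],
    [0,0,-1.2],
    [0,0,-1.2],
    [0,0,0]
  ],
  "hand": [0.1,0.1,0.1,0.1]
}}

```text
time: 14.58
tcp_pos: [538.1, 97.1, 95.2]
tool_rot: [-0.009, 0.999, -0.035, -0.003]
ft_force: [-2.5, 0.1, -0.1]
opening: 19.2
```

Request:
{"method": "jog_arm", "body": {
  "dr": [
    [0,0,0],
    [0,0,0],
    [0,0,0],
    [0,0,0],
    [0,0,0],
    [0,0,0],
    [0,0,0]
  ],
  "linear": [
    [0,0,0],
    [0,0,0],
    [0,0,0],
    [0,0,20],
    [0,0,40],
    [0,10,40],
    [0,0,0]
  ],
  "hand": [0.5,0.5,0.5,0.5,0.5,0.5,0.5]
}}

```text
time: 15.45
tcp_pos: [540.7, 108.2, 198.6]
tool_rot: [-0.008, 0.999, -0.034, -0.0]
ft_force: [0.3, -0.1, 0.5]
opening: 42.7
```

```bash
cat > chk.py <<'E'
from snap import *
def chk(tag,crop=(150,290,230,430,4),view=True):
    snap('side',tag,crop,view); snap('top',tag,view=False)
    for n in('top','side'):
        p,h,W=pts(n+tag+'.npz'); X,Y,Z=W[...,0],W[...,1],W[...,2]
        H,S,V=h[...,0].astype(int),h[...,1],h[...,2]
        B=(X>470)&(X<600); print(n)
        rep('roof',(H>8)&(H<24)&(S>110)&B&(Z>90)&(Z<130)&(Y>-70)&(Y<10),W)
        rep('grip',(H>22)&(H<36)&(S>120)&B&(Z>95)&(Z<140)&(Y>60)&(Y<140),W)
        rep('green',(H>50)&(H<80)&(S>140)&(V>100)&B&(Z>80)&(Z<130)&(Y<-40)&(Y>-100),W)
        rep('red',((H<8)|(H>172))&(S>110)&B&(Z>90)&(Z<220)&(Y>-60)&(Y<110),W)
    s=read_state(); print(s['time'],s['tcp_pos'],s['tool_rot'],s['ft_force'])
E
python3 -c "
from chk import *
chk('5')"
```

```text
top
roof 382 mean [541.9 -32.8 115.1] min [519.1 -53.4 109. ] max [565.  -10.  119.3]
grip 63 mean [536.8  91.7 121.5] min [528.8  84.  104.5] max [547.2 101.5 127.3]
red 50 mean [540.9   8.3 182.6] min [529.6   1.3 176.6] max [552.4  14.9 185.7]
side
roof 297 mean [539.3 -38.6 111.8] min [517.6 -58.2  92.6] max [565.2 -11.1 118.7]
grip 90 mean [536.6  91.5 116.1] min [527.8  81.8  98.4] max [547.1 110.8 126.8]
green 23 mean [543.7 -67.1 112.5] min [534.  -69.6 106.4] max [554.1 -63.7 116.5]
red 34 mean [540.3   3.5 180.8] min [529.1  -2.  174.8] max [551.3   9.7 185.1]
15.55 [538.72481306 107.35529929 195.09939893] [-0.00795822  0.99935859 -0.03474471 -0.00344677] [ 1.07749395  0.47533776 -0.00591442]
```

View pics/side5.png

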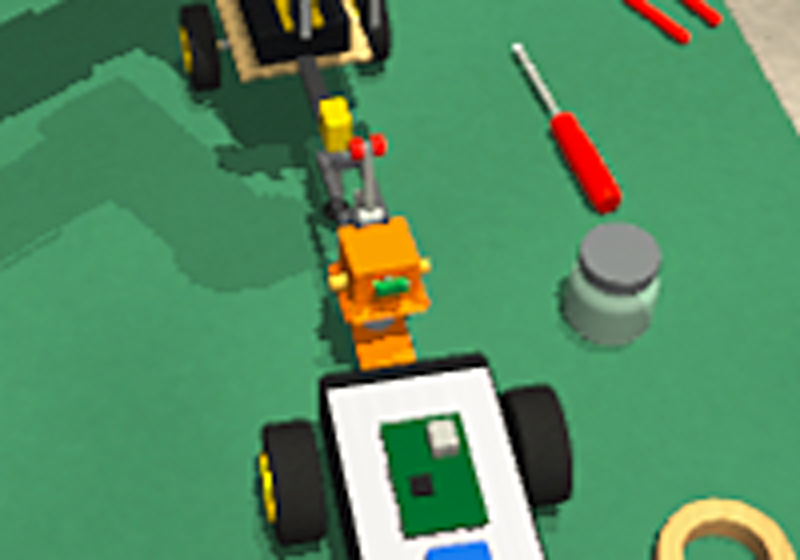

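Request:
{"method": "jog_arm", "body": {
  "dr": [
    [0,0,0],
    [4,0,0],
    [5,0,0],
    [5,0,0],
    [5,0,0],
    [0,0,0],
    [0,0,0]
  ],
  "linear": [
    [1,0,20],
    [1,-35,5],
    [1,-40,0],
    [0,-40,0],
    [0,-18,0],
    [0,0,0],
    [0,0,0]
  ],
  "hand": [0,0,0,0,0,0,0]
}}

```text
time: 16.42
tcp_pos: [537.7, -29.6, 210.1]
tool_rot: [-0.009, 0.991, 0.134, -0.009]
ft_force: [-0.5, 1.1, -0.6]
opening: 0.3
```

Request:
{"method": "jog_arm", "body": {
  "dr": [
    [0,0,0],
    [0,0,0],
    [0,0,0],
    [0,0,0],
    [0,0,0],
    [0,0,0]
  ],
  "linear": [
    [2,0,-25],
    [2,1,-25],
    [0,0,-20],
    [0,0,-9],
    [0,0,0],
    [0,0,0]
  ],
  "hand": [0,0,0,0,0,0]
}}

```text
time: 17.18
tcp_pos: [541.1, -22.9, 128.2]
tool_rot: [-0.013, 0.991, 0.132, -0.01]
ft_force: [0.9, -0.4, 0.9]
opening: -0.4
```

Request:
{"method": "jog_arm", "body": {
  "dr": [
    [0,0,0],
    [0,0,0],
    [0,0,0],
    [0,0,0],
    [0,0,0]
  ],
  "linear": [
    [0.5,-5,-2],
    [0,0,-2],
    [0,0,-2],
    [0,0,-1.5],
    [0,0,-1.5]
  ],
  "hand": [0,0,0,0,0]
}}

```text
time: 17.8
tcp_pos: [542.6, -28.6, 120.4]
tool_rot: [-0.013, 0.991, 0.132, -0.008]
ft_force: [0.3, -0.2, 0.4]
opening: 0.0
```

Request:
{"method": "jog_arm", "body": {
  "dr": [
    [0,0,0],
    [0,0,0]
  ],
  "linear": [
    [0,0,-1],
    [0,0,-1]
  ],
  "hand": [0,0]
}}

```text
time: 18.05
tcp_pos: [542.6, -28.6, 118.2]
tool_rot: [-0.013, 0.991, 0.132, -0.009]
ft_force: [-0.9, -0.3, 0.1]
opening: -0.5
```

Request:
{"method": "jog_arm", "body": {
  "dr": [
    [0,0,0],
    [0,0,0]
  ],
  "linear": [
    [0,0,-1],
    [0,0,-1]
  ],
  "hand": [0,0]
}}

```text
time: 18.3
tcp_pos: [543.0, -28.7, 116.8]
tool_rot: [-0.013, 0.991, 0.132, -0.008]
ft_force: [-0.3, -0.2, 3.6]
opening: -0.1
```

Request:
{"method": "jog_arm", "body": {
  "dr": [
    [0,0,0],
    [0,0,0]
  ],
  "linear": [
    [0,0,-1],
    [0,0,-1]
  ],
  "hand": [0,0]
}}

```text
time: 18.55
tcp_pos: [543.1, -28.8, 115.4]
tool_rot: [-0.014, 0.991, 0.132, -0.008]
ft_force: [-1.5, -0.1, 3.0]
opening: 0.0
```

Request:
{"method": "jog_arm", "body": {
  "dr": [
    [0,0,0],
    [0,0,0],
    [0,0,0]
  ],
  "linear": [
    [0,0,-1],
    [0,0,-1],
    [0,0,-1]
  ],
  "hand": [0,0,0]
}}

```text
time: 18.92
tcp_pos: [543.0, -29.0, 112.4]
tool_rot: [-0.014, 0.991, 0.132, -0.008]
ft_force: [-1.8, -0.3, 2.8]
opening: 0.0
```

Request:
{"method": "jog_arm", "body": {
  "dr": [
    [0,0,0],
    [0,0,0],
    [0,0,0]
  ],
  "linear": [
    [0,0,-1],
    [0,0,-1],
    [0,0,-1]
  ],
  "hand": [0,0,0]
}}

```text
time: 19.3
tcp_pos: [542.9, -29.1, 108.7]
tool_rot: [-0.013, 0.991, 0.132, -0.008]
ft_force: [-0.2, -0.5, 1.9]
opening: 0.2
```

Request:
{"method": "jog_arm", "body": {
  "dr": [
    [0,0,0],
    [0,0,0],
    [0,0,0]
  ],
  "linear": [
    [0,0,-1],
    [0,0,-1],
    [0,0,-0.8]
  ],
  "hand": [0,0,0]
}}

```text
time: 19.68
tcp_pos: [542.7, -28.7, 104.8]
tool_rot: [-0.013, 0.991, 0.132, -0.008]
ft_force: [0.7, 0.8, -0.2]
opening: -0.0
```

Request:
{"method": "jog_arm", "body": {
  "dr": [
    [0,0,0],
    [0,0,0]
  ],
  "linear": [
    [0,0,-0.8],
    [0,0,-0.8]
  ],
  "hand": [0,0]
}}

```text
time: 19.92
tcp_pos: [542.7, -28.6, 102.9]
tool_rot: [-0.013, 0.991, 0.132, -0.008]
ft_force: [0.3, 0.4, 0.3]
opening: 0.2
```

```bash
python3 -c "
from chk import *
chk('6')"
```

```text
top
grip 14 mean [533.8 108.2 112.9] min [528.8 105.7 110.1] max [538.4 111.  116.2]
side
roof 178 mean [538.7 -42.5  98.1] min [517.7 -60.2  92.8] max [564.5 -16.6 102.1]
grip 46 mean [533.   92.4 108.7] min [527.7  82.   96.4] max [539.4 108.7 116.4]
red 4 mean [543.5 -50.1 110.6] min [531.5 -58.9  93.4] max [555.2 -42.8 128.5]
20.025 [542.57418594 -28.60902152 102.85980622] [-0.01321384  0.99108964  0.13226442 -0.00853483] [-0.42358292  0.11242297  0.59531948]
```

View pics/side6.png

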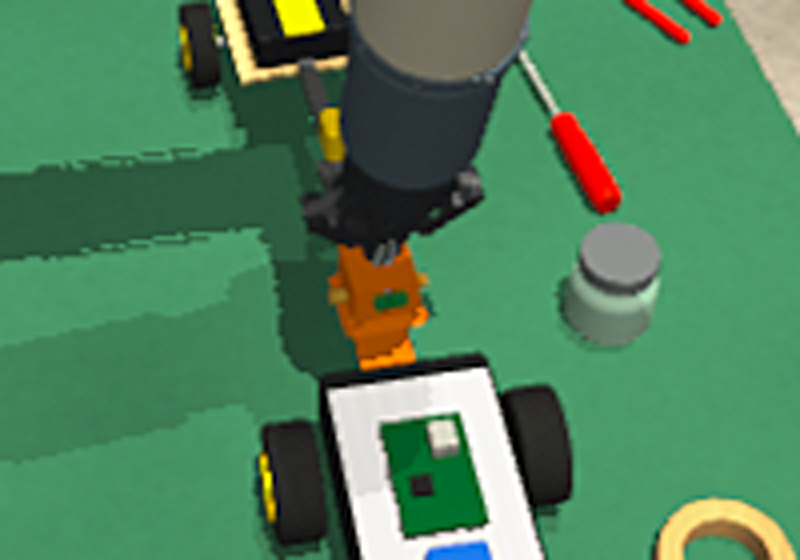

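Side view 6: fingertips on the roof (~385,250), which has sunk to z≈100; tab at (390,300) not clearly up yet. Keep pressing gently until the force rises.

Request:
{"method": "jog_arm", "body": {
  "dr": [
    [0,0,0],
    [0,0,0]
  ],
  "linear": [
    [0,0,-0.7],
    [0,0,-0.7]
  ],
  "hand": [0,0]
}}

```text
time: 20.27
tcp_pos: [542.7, -28.6, 101.5]
tool_rot: [-0.013, 0.991, 0.132, -0.008]
ft_force: [1.1, -0.0, 0.4]
opening: -0.0
```

Request:
{"method": "jog_arm", "body": {
  "dr": [
    [0,0,0],
    [0,0,0]
  ],
  "linear": [
    [0,0,-0.7],
    [0,0,-0.7]
  ],
  "hand": [0,0]
}}

```text
time: 20.52
tcp_pos: [542.7, -28.6, 100.1]
tool_rot: [-0.013, 0.991, 0.132, -0.008]
ft_force: [0.4, 0.1, 1.5]
opening: -0.1
```

Request:
{"method": "jog_arm", "body": {
  "dr": [
    [0,0,0],
    [0,0,0]
  ],
  "linear": [
    [0,0,-0.7],
    [0,0,-0.7]
  ],
  "hand": [0,0]
}}

```text
time: 20.78
tcp_pos: [542.8, -28.6, 99.9]
tool_rot: [-0.014, 0.991, 0.132, -0.008]
ft_force: [-2.3, 0.3, 5.9]
opening: 0.1
```

Request:
{"method": "jog_arm", "body": {
  "dr": [
    [0,0,0],
    [0,0,0]
  ],
  "linear": [
    [0,0,-0.7],
    [0,0,-0.7]
  ],
  "hand": [0,0]
}}

```text
time: 21.02
tcp_pos: [542.8, -28.6, 99.9]
tool_rot: [-0.014, 0.991, 0.132, -0.007]
ft_force: [-1.0, -0.2, 4.8]
opening: 0.0
```

Request:
{"method": "jog_arm", "body": {
  "dr": [
    [0,0,0],
    [0,0,0]
  ],
  "linear": [
    [0,0,-1.2],
    [0,0,-1.2]
  ],
  "hand": [0,0]
}}

```text
time: 21.28
tcp_pos: [542.9, -28.7, 99.7]
tool_rot: [-0.015, 0.991, 0.132, -0.007]
ft_force: [-3.7, 0.3, 9.0]
opening: 0.1
```

```bash
python3 - <<'E'
from snap import *
snap('side','7',(205,245,300,360,12))
for t in ('5','6','7'):
    p,h,W=pts(f'side{t}.npz'); X,Y,Z=W[...,0],W[...,1],W[...,2]
    H,S,V=h[...,0].astype(int),h[...,1],h[...,2]; B=(X>510)&(X<580)
    g=(H>45)&(H<85)&(S>100)&(V>60)&B&(Z>80)&(Z<130)&(Y<-40)&(Y>-90)
    print(t,np.argwhere(g).mean(0) if g.any() else 0); rep('green',g,W)
    rep('rooftop',(H>6)&(H<24)&(S>110)&B&(Y>-56)&(Y<-20)&(Z>94)&(Z<125),W)
s=read_state(); print(s['tcp_pos'],s['ft_force'],s['time'])
E
```

```text
5 [221.14285714 327.32142857]
green 28 mean [543.3 -67.1 111.7] min [533.4 -69.4 104.6] max [554.1 -63.5 116.3]
rooftop 205 mean [541.  -40.9 113.6] min [517.8 -55.6  98.6] max [565.2 -20.8 119. ]
6 [224.625 327.375]
green 24 mean [543.8 -67.7  96.6] min [534.2 -70.9  91.9] max [554.3 -63.9 100.4]
rooftop 141 mean [539.5 -40.6  99.1] min [518.6 -55.6  95.7] max [564.5 -21.4 102.5]
7 [224.625 327.375]
green 24 mean [543.7 -67.9  96.8] min [533.9 -70.6  90.7] max [554.2 -64.4 101.6]
rooftop 127 mean [539.8 -41.6  98.7] min [518.2 -55.1  94.8] max [564.8 -24.4 105.7]
[542.87308908 -28.6670468   99.76110959] [-2.89711011  0.65406475  8.6819031 ] 21.325
```

View pics/side7.png

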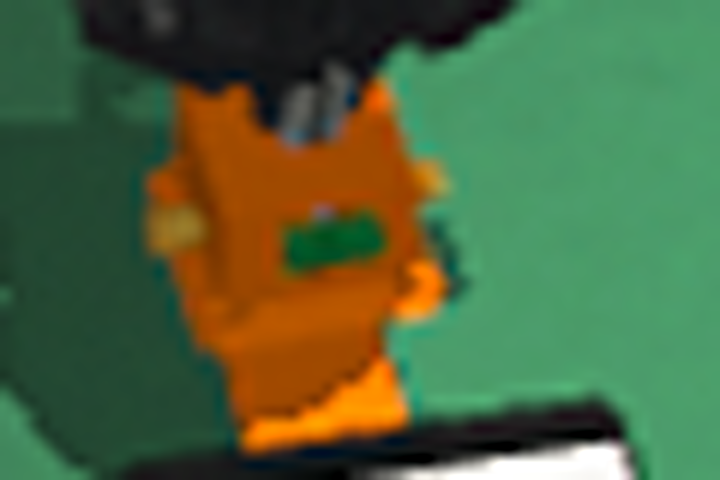

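Request:
{"method": "jog_arm", "body": {
  "dr": [
    [0,0,0],
    [0,0,0],
    [0,0,0],
    [-5,0,0],
    [-5,0,0],
    [-5,0,0],
    [0,0,0],
    [0,0,0]
  ],
  "linear": [
    [0,0,5],
    [0,0,30],
    [0,0,45],
    [0,25,40],
    [0,45,0],
    [0,45,0],
    [0,30,0],
    [0,0,0]
  ],
  "hand": [0,0,0,0,0,0,0,0]
}}

```text
time: 22.32
tcp_pos: [542.7, 119.9, 223.7]
tool_rot: [-0.011, 1.0, -0.002, -0.007]
ft_force: [0.4, -0.4, 0.1]
opening: 0.1
```

```bash
sed -i 's/(S>140)&(V>100)&B/(S>100)\&(V>60)\&B/' chk.py; python3 -c "
from chk import *
chk('8',(190,250,290,380,8)); snap('wrist','8',view=False)
p,h,W=pts('wrist8.npz'); X,Y,Z=W[...,0],W[...,1],W[...,2]
H,S,V=h[...,0].astype(int),h[...,1],h[...,2];B=(X>470)&(X<600)
rep('roof',(H>8)&(H<24)&(S>110)&B&(Z>90)&(Z<130)&(Y>-70)&(Y<10),W)
rep('green',(H>45)&(H<85)&(S>100)&(V>60)&B&(Z>80)&(Z<130)&(Y<-40)&(Y>-100),W)
rep('red',((H<8)|(H>172))&(S>110)&B&(Z>90)&(Z<220)&(Y>-60)&(Y<110),W)
"
```

```text
top
roof 352 mean [543.  -33.9  98.5] min [519.8 -54.8  95.2] max [566.4 -12.9 102.1]
grip 96 mean [537.6  96.  112.7] min [528.8  84.2 102.3] max [548.  108.8 116.5]
green 2 mean [544.5 -64.7  98.2] min [537.5 -64.7  98. ] max [551.4 -64.7  98.4]
red 46 mean [542.1   3.6 168.1] min [530.4  -3.6 164.1] max [553.5  10.1 172.4]
side
roof 242 mean [540.7 -36.2  97.8] min [518.2 -57.5  91.2] max [564.4 -10.7 101.1]
grip 73 mean [537.   92.1 109.9] min [527.7  81.7  98.2] max [547.3 109.9 115.6]
green 23 mean [543.5 -67.5  96.9] min [534.2 -70.2  91.4] max [552.3 -64.3 100.7]
red 33 mean [5.395e+02 4.000e-01 1.651e+02] min [529.8  -4.2 155.7] max [551.5   7.6 170.6]
22.425 [542.83608466 117.86980019 223.88354894] [-0.00956375  0.99993108 -0.00182571 -0.0065601 ] [ 0.04222577 -0.59891158  0.00144748]
roof 199 mean [540.1 -14.   98. ] min [517.9 -22.5  91.9] max [565.6  -7.7 100.3]
red 878 mean [540.7   4.9 168. ] min [529.9  -2.  163.3] max [552.   11.  171.1]
```

View pics/side8.png

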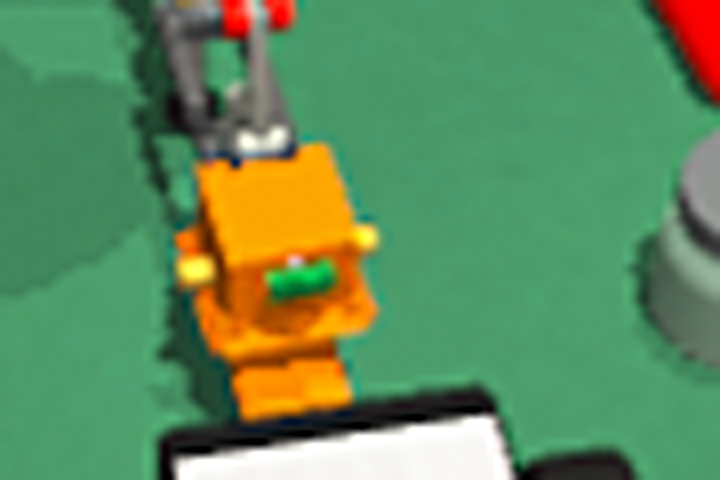

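Side view 8: tab (300,278 in crop) now stands up at the roof edge with stem showing, catches and handle up; roof centre z 98.5 → socket ≈76.5 at (543,-34). Home. Now fetch the handle.

Request:
{"method": "jog_arm", "body": {
  "dr": [
    [0,0,1.3],
    [0,0,0],
    [0,0,0],
    [0,0,0],
    [0,0,0],
    [0,0,0]
  ],
  "linear": [
    [0,-35,-5],
    [0,-40,-5],
    [0,-27,-5],
    [0,-8,0],
    [0,0,0],
    [0,0,0]
  ],
  "hand": [0.6,0.6,0.6,0.6,0.6,0.6]
}}

```text
time: 23.22
tcp_pos: [542.8, -1.5, 209.4]
tool_rot: [-0.016, 1.0, -0.002, -0.006]
ft_force: [0.3, -0.7, -0.3]
opening: 51.5
```

Request:
{"method": "jog_arm", "body": {
  "dr": [
    [0,0,0.5],
    [0,0,0],
    [0,0,0],
    [0,0,0],
    [0,0,0],
    [0,0,0]
  ],
  "linear": [
    [-1,4.5,-20],
    [0,0,-25],
    [0,0,-14],
    [0,0,-5],
    [0,0,0],
    [0,0,0]
  ],
  "hand": [0.6,0.6,0.6,0.6,0.6,0.6]
}}

```text
time: 23.98
tcp_pos: [543.7, 6.1, 146.2]
tool_rot: [-0.023, 1.0, -0.001, -0.003]
ft_force: [0.1, 0.1, 0.2]
opening: 50.9
```

Request:
{"method": "jog_arm", "body": {
  "dr": [
    [0,0,0],
    [0,0,0],
    [0,0,0],
    [0,0,0],
    [0,0,0],
    [0,0,0],
    [0,0,0]
  ],
  "linear": [
    [-2,-2.8,-1.5],
    [0,0,0],
    [0,0,0],
    [0,0,0],
    [0,0,0],
    [0,0,0],
    [0,0,0]
  ],
  "hand": [0.6,0.6,0.15,0.15,0.15,0.15,0.15],
  "squeeze": 25
}}

```text
time: 24.85
tcp_pos: [542.1, 3.0, 146.0]
tool_rot: [-0.023, 1.0, -0.001, -0.002]
ft_force: [-0.1, 0.4, 0.1]
opening: 23.7
```

Request:
{"method": "jog_arm", "body": {
  "dr": [
    [0,0,0],
    [0,0,0],
    [0,0,0],
    [0,0,0],
    [0,0,0],
    [0,0,0],
    [0,0,0]
  ],
  "linear": [
    [-0.2,5,-1.2],
    [-0.2,5,-1.6],
    [-0.2,4.8,-2],
    [-0.2,4.8,-2.4],
    [-0.2,4.4,-2.8],
    [-0.2,4.3,-3.2],
    [0,0,0]
  ],
  "hand": [0.15,0.15,0.15,0.15,0.15,0.15,0.15]
}}

```text
time: 25.72
tcp_pos: [540.8, 33.4, 131.6]
tool_rot: [-0.023, 1.0, -0.001, -0.002]
ft_force: [0.1, 0.1, -0.1]
opening: 23.8
```

Request:
{"method": "jog_arm", "body": {
  "dr": [
    [0,0,0],
    [0,0,0],
    [0,0,0],
    [0,0,0],
    [0,0,0],
    [0,0,0],
    [0,0,0]
  ],
  "linear": [
    [-0.1,3.6,-3.7],
    [-0.1,3.4,-4],
    [-0.1,3,-4.2],
    [-0.1,2.6,-4.5],
    [-0.1,2.2,-4.8],
    [-0.1,1.4,-3],
    [0,0,0]
  ],
  "hand": [0.15,0.15,0.15,0.15,0.15,0.15,0.15]
}}

```text
time: 26.6
tcp_pos: [540.0, 50.7, 105.6]
tool_rot: [-0.023, 1.0, -0.001, -0.002]
ft_force: [-1.0, -0.3, -0.5]
opening: 23.6
```

Request:
{"method": "jog_arm", "body": {
  "dr": [
    [0,0,0],
    [0,0,0],
    [0,0,0]
  ],
  "linear": [
    [0,0.6,-2],
    [0,0.4,-2],
    [0,0.3,-1.5]
  ],
  "hand": [0.15,0.15,0.15]
}}

```text
time: 26.98
tcp_pos: [540.1, 52.3, 100.1]
tool_rot: [-0.023, 1.0, -0.001, -0.002]
ft_force: [-0.8, -0.0, 1.4]
opening: 23.2
```

Request:
{"method": "jog_arm", "body": {
  "dr": [
    [0,0,0],
    [0,0,0]
  ],
  "linear": [
    [0,0.2,-1],
    [0,0.1,-1]
  ],
  "hand": [0.15,0.15]
}}

```text
time: 27.22
tcp_pos: [540.2, 52.6, 98.3]
tool_rot: [-0.023, 1.0, -0.001, -0.002]
ft_force: [-3.0, 1.6, 6.1]
opening: 23.3
```

Request:
{"method": "jog_arm", "body": {
  "dr": [
    [0,0,0],
    [0,0,0],
    [0,0,0],
    [0,0,0],
    [0,0,0],
    [0,0,0],
    [0,0,0],
    [0,0,0],
    [0,0,0]
  ],
  "linear": [
    [0,0,0],
    [0,0,0],
    [0,0,0],
    [0,0,15],
    [0,0,20],
    [0,0,15],
    [0,0,0],
    [0,0,0],
    [0,0,0]
  ],
  "hand": [0.5,0.5,0.5,0.5,0.5,0.5,0,0,0]
}}

```text
time: 28.35
tcp_pos: [540.7, 52.4, 152.1]
tool_rot: [-0.023, 1.0, -0.001, -0.001]
ft_force: [1.1, -0.8, -0.0]
opening: 0.5
```

Request:
{"method": "jog_arm", "body": {
  "dr": [
    [0,0,0],
    [0,0,0],
    [0,0,0],
    [0,0,0],
    [0,0,0]
  ],
  "linear": [
    [-0.5,0,-12],
    [0,0,-10],
    [0,0,-2],
    [0,0,-1],
    [0,0,-1]
  ],
  "hand": [0,0,0,0,0]
}}

```text
time: 28.98
tcp_pos: [539.0, 52.1, 122.4]
tool_rot: [-0.023, 1.0, -0.002, -0.003]
ft_force: [-0.0, -0.8, 0.2]
opening: 0.0
```

Request:
{"method": "jog_arm", "body": {
  "dr": [
    [0,0,0],
    [0,0,0]
  ],
  "linear": [
    [0,0,-1],
    [0,0,-1]
  ],
  "hand": [0,0]
}}

```text
time: 29.22
tcp_pos: [539.4, 52.1, 121.4]
tool_rot: [-0.023, 1.0, -0.002, -0.002]
ft_force: [-1.8, -0.0, 6.0]
opening: 0.3
```

Request:
{"method": "jog_arm", "body": {
  "dr": [
    [0,0,0],
    [0,0,0]
  ],
  "linear": [
    [0,0,-1],
    [0,0,-1]
  ],
  "hand": [0,0]
}}

```text
time: 29.48
tcp_pos: [539.6, 52.0, 121.2]
tool_rot: [-0.023, 1.0, -0.002, -0.001]
ft_force: [-2.8, -0.2, 7.0]
opening: 0.2
```

Request:
{"method": "jog_arm", "body": {
  "dr": [
    [0,0,0],
    [0,0,0],
    [0,0,0],
    [0,0,0],
    [0,0,0],
    [0,0,0],
    [0,0,0]
  ],
  "linear": [
    [0,0,10],
    [0,0,30],
    [0,30,40],
    [0,45,20],
    [0,45,0],
    [0,0,0],
    [0,0,0]
  ],
  "hand": [0,0,0,0,0,0,0]
}}

```text
time: 30.35
tcp_pos: [539.9, 175.1, 227.7]
tool_rot: [-0.022, 1.0, -0.0, 0.001]
ft_force: [0.5, -1.0, -1.2]
opening: -0.3
```

```bash
python3 -c "
from chk import *
chk('9',(180,250,280,385,7)); snap('wrist','9',view=False)
p,h,W=pts('wrist9.npz'); X,Y,Z=W[...,0],W[...,1],W[...,2]
H,S,V=h[...,0].astype(int),h[...,1],h[...,2];B=(X>470)&(X<600)
rep('roof',(H>8)&(H<24)&(S>110)&B&(Z>90)&(Z<130)&(Y>-70)&(Y<10),W)
rep('red',((H<8)|(H>172))&(S>110)&B&(Z>90)&(Z<220)&(Y>-60)&(Y<110),W)
"
```

```text
top
roof 349 mean [544.  -33.2  98.2] min [522.1 -54.8  94.8] max [566.6 -10.6 101.5]
grip 97 mean [538.6  97.9 112.9] min [529.4  84.2  98.1] max [548.  110.8 117.2]
green 2 mean [548.2 -64.7  97.8] min [540.1 -64.8  97.4] max [556.4 -64.7  98.3]
red 38 mean [541.5  53.4 120.2] min [530.6  45.8 116. ] max [552.5  60.  122.9]
side
roof 243 mean [542.  -35.7  97.6] min [519.4 -57.7  92.3] max [565.6 -10.9 101.2]
grip 68 mean [537.7  92.2 109.7] min [528.6  81.3  96.8] max [547.  111.1 116.7]
green 26 mean [544.1 -67.7  97.1] min [533.2 -71.7  90.8] max [554.5 -64.2 101.6]
red 22 mean [540.5  49.  118.3] min [529.3  44.4 112.8] max [551.3  54.4 122.9]
30.45 [539.79702117 174.56744922 227.43111189] [-2.17893094e-02  9.99762411e-01 -4.43209742e-04  3.88799317e-04] [ 0.91142148 -0.11555689  0.13738449]
red 577 mean [540.3  54.1 121.2] min [529.1  46.9 117.2] max [551.8  60.5 123.5]
```

View pics/side9.png

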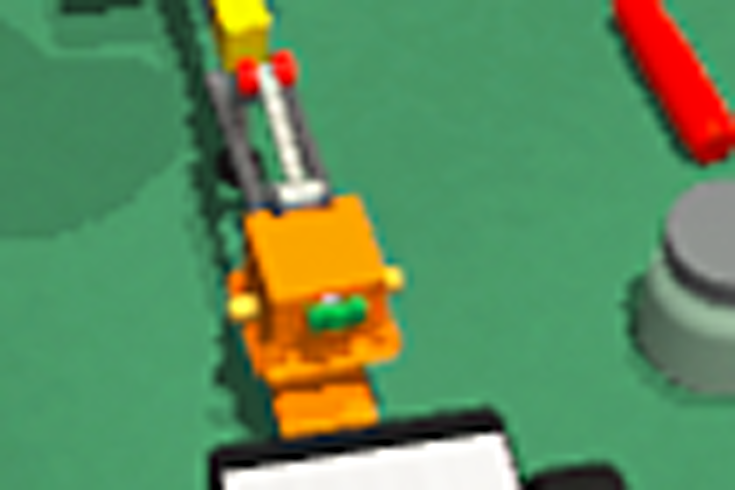

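```bash
python3 -c "
from cell import ticket
print(ticket.job_done())"
```

```text
the job is handed in; nothing more can be done
None
```

The trailer is hitched and the handle is locked down. I handed the job in at about 30.5 s; it returned no verdict.

What I did:
- **Handle up:** I raised it to the stop by pinching the roller.
- **Onto the ball:** I pinched the yellow block and lifted the nose about 80 mm. I then rolled it over the ball and lowered it onto the catches.
- **Pressing home:** I pressed the roof until it stopped hard, at 9 N on the wrist reading. The handle was still up afterwards.
- **Locking:** I led the handle down, then pressed the roller to its stop at 7 N.

Last checks:
- **Socket over ball:** the roof centre is at about (543–544, −33 to −34) against the ball at (542, −34). It stands at z ≈ 98 mm, so the socket is at about 76 mm and the fitted ball centre at 76–77 mm.
- **Tell-tale:** the green tab visibly stands up at the roof edge. Depth alone resolves its 4 mm rise only roughly.
- **Handle:** I met the roller's top at 121.2–121.4 mm against about 121.6 mm expected for fully down. Depth images put its top surface at 120–121 mm on average, with the highest points near 123 mm.
- **Clear of the scene:** the gripper is clear of everything. I kept away from the tape, flask, jar and screwdriver but did not re-measure them at the end.

One thing disagreed with the brief. The coupler needed only about 3 N for the first 9 mm or so, then dropped the rest by itself, rather than 4–12 N all the way down. Forces were read between short steps, so a brief peak could have gone unseen.

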